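Blank the reactor ports and draw the probe up to its ring

ROBOT

A 6-joint arm with a two-finger parallel gripper is mounted at the origin on the work surface. World frame = base frame: x ahead of the robot, y to its left, z up, the work surface at z = 0. Lengths are in mm, angles in rad, forces in N, time in s.
With the tool pointing down it reaches from about 350 to 725 mm from the base axis. Payload 6 kg.
Tool frame: the origin (TCP) lies midway between the tips of the shut fingers; the grasp point (between the pads) lies 19 mm behind it; z points along the fingers, y is the line along which they close (so a half turn about z gives the same grasp; the last joint's range is limited). The gripper opens to 85 mm and grips with 20 to 120 N. Pads are 22 mm wide; open, the fingers measure 114 mm over their backs; the gripper's body (76 mm by 85 mm) begins 54 mm behind the grasp point. The pads swing forward as they close: fully open they stand 13 mm farther back than shut.
Start: joints at [0.334, 0.04, 0.085, 0, -1.615, -0.334], TCP at [599.978, 0.018, 231.261] pointing down, gripper open.
Joint ranges: [-2.56, 2.56], [-1.29, 2.01], [-1.08, 1.49], [-3.29, 1.98], [-2.81, -0.18], [-2.99, 2.99]. Speed limits (rad/s): [2.57, 2.57, 3.01, 3.14, 3.14, 3.14].

INTERFACE

Orientations are given as a unit quaternion [w, x, y, z].
In Python, from rig import read_state, get_image, calibration, close_job gives the robot as it stands.
- The arm moves only by the shell command python3 -m crank 'ROWS' [FORCE]. ROWS is JSON, a list of rows, each an object of numbers: "gripper": the finger opening in mm, from 0 to 85.4; "x", "y", "z": the shift along the tool's x, y, z in units of 0.1 m (1.0 is 0.1 m); "turn": the turn about the tool's z in units of 180 degrees (1.0 is 180 degrees). In form: [{"gripper": .., "x": .., "y": .., "z": .., "turn": ..}, ...]. A call has 1 to 10 rows; each row is the pose to reach, as a shift and turn from the pose commanded when the call began, along the tool's axes at that moment, turning the shorter way round; what a row does not reach only later rows make up. A row lasts 1/12 s, in which the tool goes at most 41.7 mm and 7.16 degrees, less where a joint would pass 70% of its speed; a pose out of reach is approached as far as the arm can. A call with a number of a shift or a turn outside -1 to 1 is refused whole. A call with a gripper value outside its range is refused whole. The fingers move at their own pace and stop on an object; FORCE is the grip in N (left out, the last holds). Time passes only in rows, so rows that repeat a pose let the fingers close. It gives the time, the measured TCP pose, the force, the opening and the grip force at its end, in the units of the state.
- read_state(): the state, without advancing time (a new reading comes with each control period).
- get_image(name): name is "scene" or "side" or "wrist"; returns (picture, depth): 480x640x3 uint8, red, green, blue; 480x640 float32, mm along the optical axis (not along the pixel's ray), 0 where there is no reading.
- calibration(name): a dict with "fx", "fy", "cx", "cy" (pixels), "k1" (the pictures are not rectified: a ray, as slopes to the right and down, at radius r is drawn at 1 + k1 r^2 times it, then the intrinsics apply), "rvec" (rotation vector, rad) and "tvec" (3), from world to camera coordinates, as OpenCV has them. Camera axes: x right, y down, z forward; pixel columns grow to the right and rows downward; lengths in mm; the calibration is good to about 2 mm. A picture is of the moment at which its call begins: read the wrist's pose just before it. calibration takes no time and is no camera call; for the wrist camera it gives the pose at the moment of the call.
- close_job(): hands the job in; it is judged then, once.
The state is a dict: "clock": time; "qpos": joint angles; "dq": joint speeds; "tau": joint torques, N m; "eef_pos": TCP position; "orientation": TCP orientation; "ft_force": force on the tool from outside, world axes, zero at the start; "ft_torque": the same for the moment, N m; "grip_width": finger opening in mm; "gripper_force": force on a finger pad.
Only numpy, scipy, OpenCV 4.12 (cv2) and the standard library are available. Lean on these libraries where they do the work, as an engineer would, in place of code of your own. Each camera call takes 0.05 s, during which the arm holds its last target. There are 200 camera calls.

TASK

Get the bench bioreactor's head plate ready: put a steel stopper fully home in port 1 and let go of it, then the other steel stopper in port 2. Then grip the probe by its black head and draw it straight up through its snug gland, without levering it against the gland and not pulling it farther, until the lower edge of the blue ring on its shaft just stands at the top of the gland (50 mm up), and finish while holding it still there, for a colleague to tighten the gland. Leave the orange septum stopper in the rack and do not disturb the bottle, spanner and pump head.

Things in the scene. Friction and masses are not known exactly. Their poses are not given: they have to be found in the camera images.
- reactor: Fixed bioreactor: ivory base, glass vessel, steel head plate 180 mm across, top 162 mm above the bench. Origin: on its axis at the bench, z up; turned up to 1 rad. On a 56 mm radius circle: probe gland at -x, port 1 at +60 degrees and port 2 at -60 degrees from +x. Shaft seal in the middle 26 mm across, 24 mm high; hose barbs 22 mm high, 66 mm out, at 0 and 120 degrees.
- port1 (a point): Open port 1 on the head plate: upright steel collar, 27 mm outside, bore 18.5 mm, standing 16 mm above the plate; a yellow tag with one black dot lies just outside it. Point: centre of the collar's upper rim, 178 mm above the bench, where a seated stopper's origin comes to lie.
- port2 (a point): Open port 2 on the head plate: upright steel collar, 27 mm outside, bore 18.5 mm, standing 16 mm above the plate; a yellow tag with two black dots lies just outside it. Point: centre of the collar's upper rim, 178 mm above the bench, where a seated stopper's origin comes to lie.
- gland (a point): Probe gland on the head plate, with a brass nut of 30 mm across: an upright bore of 13.2 mm, 40 mm long. This point is the centre of its upper end, 184 mm above the bench (22 mm above the plate).
- probe: Loose probe in the gland: black cylindrical head 24 mm across, 48 mm high, brass connector 12 mm high on top; below it a steel shaft 12 mm across, 120 mm long. Origin: centre of the head's underside, at first on the gland point; z up the axis. A blue ring lies 44 to 50 mm below it, at first hidden in the bore. 0.15 to 0.31 kg; it slides freely and, let go, falls back down.
- stopper_a: Steel stopper, upright in one of the rack's holes at first: cylindrical head 26 mm across, 32 mm high, with dark grip rings; below it a shank 16.5 mm across, 26 mm long, foot tapered. Origin: centre of the head's underside (resting on the rack's top at first, 40 mm above the bench), z up the axis. 0.08 to 0.17 kg. Both steel stoppers are alike; either fits either port.
- stopper_b: Steel stopper, upright in one of the rack's holes at first: cylindrical head 26 mm across, 32 mm high, with dark grip rings; below it a shank 16.5 mm across, 26 mm long, foot tapered. Origin: centre of the head's underside (resting on the rack's top at first, 40 mm above the bench), z up the axis. 0.08 to 0.17 kg. Both steel stoppers are alike; either fits either port.
- septum: Orange septum stopper of the same size, in one of the rack's holes (which one varies). A bystander: leave it there. Origin: centre of its head's underside.
- rack: Fixed white stopper rack, 56 mm along its x, 180 mm along its y, 40 mm high, with three holes of 18.5 mm in a row along its y at -60, 0 and +60 mm. Origin: centre of its underside.
- bottle: Bystander: glass bottle with an orange cap, 86 mm diameter, 175 mm high. Origin: centre of its underside.
- spanner: Bystander: spanner 160 mm long lying on the bench along its x. Origin: near its middle.
- pump_head: Bystander: ivory peristaltic pump head with a red clip, 60 x 90 x 48 mm. Origin: centre of its underside.
Mind the look-alikes: they are no part of the job. What is shaped like the stopper_b but green or red is not meant.

How it is judged:
By the outcome, as a careful person would: the job done as asked, in the order asked, and still so for the second after the job is handed in, while the arm keeps its last pose, push and grip.
It also fails if it takes over 64 s, if anything falls off the work surface, if the arm or the gripper's body presses on something with over 40 N, if the wrist force passes 120 N, or if a joint passes its speed limit or range.

## Working session

There is one attempt and no reset: what is moved stays moved. The work goes in short steps, Python scripts to look and compute and a shell command to move; the robot and the scene stay as the last step left them, time stands still between calls to the robot, and variables do not carry over. Pictures are saved under pics/ and viewed, at most 14 in all, crops included, and the job is handed in when it is done.

```bash
ls; mkdir -p pics
cat > h.py <<'E'
import numpy as np, cv2
from rig import read_state, get_image, calibration, close_job
def grab(n,f=None):
    c=calibration(n); p,d=get_image(n)
    if f: cv2.imwrite('pics/'+f,p[:,:,::-1])
    return c,p,d
def pts(c,uv,z):
    """pixels+depth -> world"""
    uv=np.asarray(uv,float).reshape(-1,2); z=np.asarray(z,float).ravel()
    K=np.array([[c['fx'],0,c['cx']],[0,c['fy'],c['cy']],[0,0,1]])
    s=cv2.undistortPoints(uv.reshape(-1,1,2),K,np.array([c['k1'],0,0,0.])).reshape(-1,2)
    P=np.c_[s*z[:,None],z]
    R=cv2.Rodrigues(np.array(c['rvec'],float))[0]
    return (P-np.array(c['tvec'],float).ravel())@R
def cloud(c,d):
    v,u=np.nonzero(d>0)
    return np.c_[u,v],pts(c,np.c_[u,v],d[v,u])
def ray_z(c,uv,z):
    """pixel intersect plane z"""
    a=pts(c,uv,np.full(len(np.reshape(uv,(-1,2))),1.0));R=cv2.Rodrigues(np.array(c['rvec'],float))[0]
    o=-np.array(c['tvec'],float).ravel()@R
    return o+(a-o)*((z-o[2])/(a[:,2]-o[2]))[:,None]
E
python3 - <<'E'
from h import *
for n in('scene','side'):
    c,p,d=grab(n,n+'0.png'); np.savez(n+'0.npz',p=p,d=d,c=c)
    R=cv2.Rodrigues(np.array(c['rvec'],float))[0]; print(n,-np.array(c['tvec']).ravel()@R,c['fx'],c['k1'])
print(read_state())
E
```

```text
pics
scene [ 878.0017953  -537.52502375 1214.26038762] 512.8094360984842 -0.0717573536073935
side [ 124.25784437 -680.76247309  633.55769731] 434.2496969859439 0.009986537166832557
{'clock': 0.1, 'qpos': array([ 3.33724469e-01,  4.07759541e-02,  8.39031902e-02, -4.21333794e-04,
       -1.61546935e+00, -3.33649763e-01]), 'dq': array([-3.48900335e-05, -4.13531249e-03,  3.57794068e-03,  1.17435737e-03,
       -6.35241357e-05, -2.19174208e-03]), 'tau': array([-5.15327309e-03, -3.69345725e+01,  3.48282552e+01,  6.95181236e+00,
       -4.58455834e-03,  1.14540936e-05]), 'eef_pos': array([5.99712054e+02, 9.55054278e-02, 2.30358310e+02]), 'orientation': array([ 6.03506601e-04,  7.07139504e-01, -7.07073604e-01, -5.26727943e-04]), 'ft_force': array([-0.2974249 ,  0.65364855,  0.49084064]), 'ft_torque': array([ 0.03025548,  0.01560982, -0.01568725]), 'gripper_force': 0.0, 'grip_width': 85.62725985509714}
```

View pics/scene0.png

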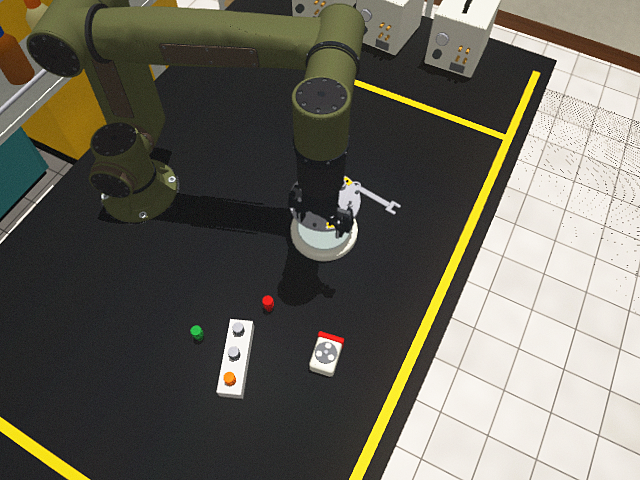

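View pics/side0.png

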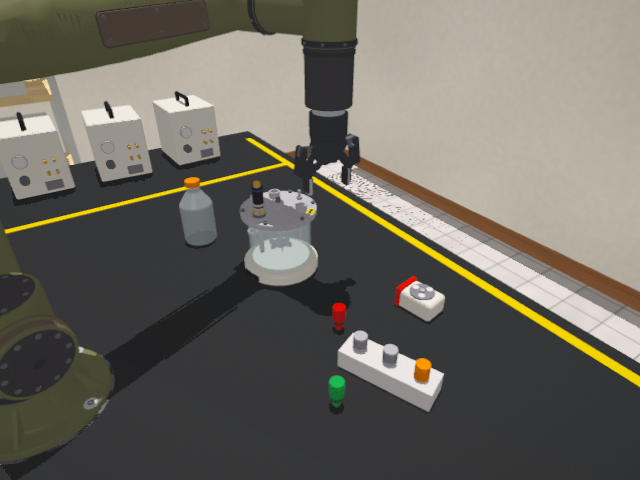

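Scene: steel stoppers at (238,328) and (234,352), septum at (229,379), red and green look-alikes at (268,302) and (197,332). The reactor is mostly hidden by the gripper. Side: reactor plate at about (279,209), probe at (258,197), one yellow tag at (311,211), bottle at (198,215).

```bash
cat > m.py <<'E'
from h import *
def circ(P,r0):
    from scipy.optimize import least_squares
    f=lambda q:np.hypot(P[:,0]-q[0],P[:,1]-q[1])-q[2]
    q=least_squares(f,[*P[:,:2].mean(0),r0],loss='soft_l1').x; return q
for n in('scene','side'):
    z=np.load(n+'0.npz',allow_pickle=True); c=z['c'].item(); p=z['p'];d=z['d']
    uv,X=cloud(c,d); col=p[uv[:,1],uv[:,0]].astype(int)
    def box(u0,u1,v0,v1,z0,z1):
        m=(uv[:,0]>=u0)&(uv[:,0]<=u1)&(uv[:,1]>=v0)&(uv[:,1]<=v1)&(X[:,2]>z0)&(X[:,2]<z1); return X[m],col[m],uv[m]
    L={'scene':dict(A=(228,248,316,338),B=(223,244,342,362),S=(218,240,368,390),red=(258,278,292,312),green=(187,207,322,342)),
       'side':dict(A=(350,370,328,352),B=(380,400,340,366),S=(412,433,355,384),red=(328,350,300,330),green=(325,348,372,408))}[n]
    for k,b in L.items():
        P,_,_=box(*b,66,80)
        if len(P): print(n,k,len(P),P.mean(0).round(1),'mid',((P.min(0)+P.max(0))/2).round(1),(P.max(0)-P.min(0)).round(1))
    P,_,_=box(210,250,318,398,36,44) if n=='scene' else box(335,443,335,405,36,44)
    r=cv2.minAreaRect(P[:,:2].astype(np.float32)); print('rack',r)
    if n=='side':
        P,C,U=box(235,322,185,232,157,167); print('plate',len(P),circ(P,90),((P.min(0)+P.max(0))/2).round(1),(P.max(0)-P.min(0)).round(1))
        P,C,U=box(248,270,176,216,195,228); print('probehead',len(P),P.mean(0).round(1),circ(P,12))
        P,C,U=box(248,270,176,216,233,250); print('conn',len(P),P.mean(0).round(1))
    yel=(col[:,0]>180)&(col[:,1]>140)&(col[:,2]<80)&(X[:,2]>150)&(X[:,2]<172)
    if yel.any():
        print('yel',n); 
        for a in X[yel][::4]: print(a.round(0))
E
python3 m.py
python3 -c "
import cv2
a=cv2.imread('pics/side0.png')[165:285,225:335]; b=cv2.imread('pics/scene0.png')[170:270,280:410]
a=cv2.resize(a,(550,600)[:2],interpolation=2)[:, :]
cv2.imwrite('pics/c0.png',cv2.resize(a,(550,600)))
"
```

```text
scene A 95 [ 508.2 -242.3   71.2] mid [ 508.6 -242.2   71.5] [25.8 24.1 10.9]
scene B 100 [ 531.  -298.2   70.8] mid [ 530.7 -297.5   71.5] [25.9 25.8 10.9]
scene S 106 [ 554.1 -354.6   70.5] mid [ 553.1 -354.3   71.6] [25.4 25.1 10. ]
rack ((530.158203125, -296.8463134765625), (57.416683197021484, 181.63221740722656), 22.275514602661133)
yel scene
[563. 205. 160.]
[570. 202. 164.]
[579. 203. 164.]
[579. 197. 162.]
[576. 196. 157.]
[581. 193. 160.]
[590.  63. 163.]
[601.  63. 162.]
[601.  59. 163.]
side A 136 [ 504.6 -245.2   70.5] mid [ 505.8 -244.7   69.7] [25.  25.3  7.4]
side B 155 [ 527.8 -300.6   70.5] mid [ 528.3 -299.3   69.9] [24.8 25.7  7.3]
side S 175 [ 551.4 -356.8   70.8] mid [ 552.2 -355.9   69.9] [25.6 25.4  7.7]
rack ((523.3197021484375, -307.51763916015625), (141.7674102783203, 183.4733123779297), 51.1180534362793)
plate 1743 [542.89479879 119.93940038  67.17429459] [546.4 122.3 162. ] [178.1 179.4  10. ]
probehead 150 [488.3 105.6 211.6] [491.99134412 113.48277751  11.49118175]
conn 42 [490.3 110.3 239.1]
yel side
[424. 373. 172.]
[600.  70. 162.]
[597.  66. 162.]
[602.  61. 160.]
[595.  54. 163.]
[592.  50. 163.]
```

View pics/c0.png

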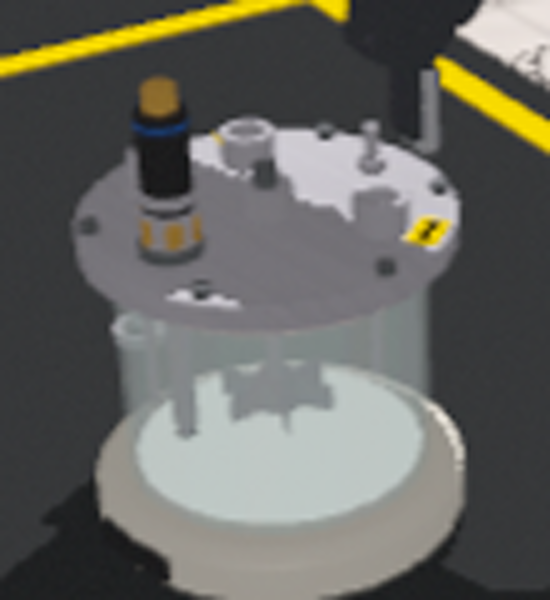

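Reactor centre is about (546,122) at roughly 10.5°, with the two-dot tag at (597,61), so port 2 is about (582,79) and port 1 about (565,175). The rack stoppers are at about (507,-243) and (529,-298). I'll move over stopper A.

```bash
python3 -m crank '[{"gripper":60,"x":1.0,"y":0.35,"z":0},{"gripper":60,"x":1.0,"y":0.35,"z":0},{"gripper":60,"x":1.0,"y":0.35,"z":0},{"gripper":60,"x":1.0,"y":0.35,"z":0}]' 40
python3 -m crank '[{"gripper":60,"x":1.0,"y":0.4,"z":0.3},{"gripper":60,"x":1.0,"y":0.4,"z":0.3},{"gripper":60,"x":1.0,"y":0.4,"z":0.3},{"gripper":60,"x":1.0,"y":0.4,"z":0.3}]'
python3 -m crank '[{"gripper":60,"x":0.4,"y":0.2,"z":0.3,"turn":-0.123},{"gripper":60,"x":0.4,"y":0.2,"z":0.3,"turn":-0.123},{"gripper":60,"x":0.4,"y":0.2,"z":0.3,"turn":-0.123},{"gripper":60,"x":0.4,"y":0.2,"z":0.3,"turn":-0.123},{"gripper":60,"x":0.4,"y":0.2,"z":0.3,"turn":-0.123},{"gripper":60,"x":0.4,"y":0.2,"z":0.3,"turn":-0.123}]'
python3 - <<'E'
from h import *
c,p,d=grab('wrist','w1.png'); np.savez('w1.npz',p=p,d=d,c=c,s=read_state())
R=cv2.Rodrigues(np.array(c['rvec'],float))[0]; print(-np.array(c['tvec']).ravel()@R, R.round(2))
c,p,d=grab('scene'); np.savez('scene0.npz',p=p,d=d,c=c)   # reactor now unobstructed
cv2.imwrite('pics/s1.png',cv2.resize(p[170:290,260:420,::-1],(800,600),interpolation=cv2.INTER_CUBIC))
E
```

```text
clock: 0.6
eef_pos: [580.2, -39.7, 201.5]
orientation: [-0.0, 0.829, -0.559, 0.0]
ft_force: [-0.1, 0.2, 0.2]
grip_width: 60.1
gripper_force: 0.0
[ 609.60728455 -113.10959454  343.75610349] [[-0.93 -0.37 -0.  ]
 [-0.35  0.88  0.31]
 [-0.12  0.29 -0.95]]schema error: expected keys gripper, x, y, z, turn
schema error: expected keys gripper, x, y, z, turn
```

View pics/w1.png

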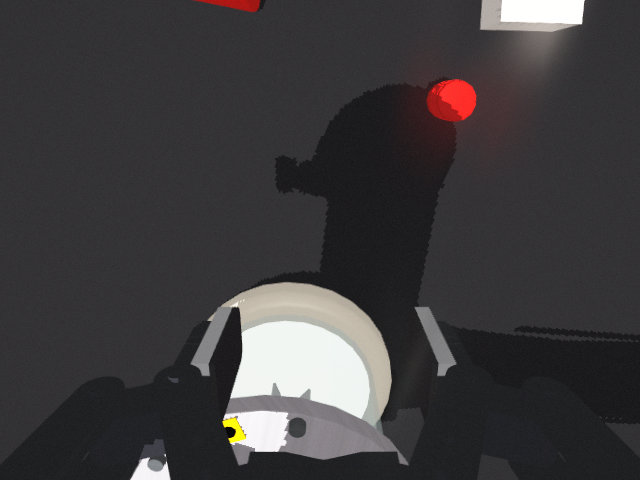

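View pics/s1.png

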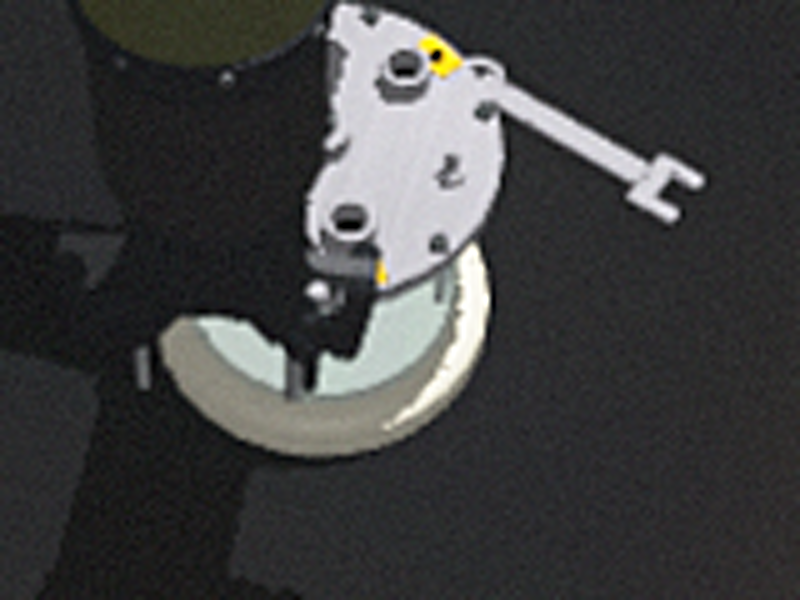

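Turn is required in every row. The scene crop shows port 1 (one dot) at crop (406,63) and port 2 at crop (349,217); the wrist view shows the pads and the two-dot tag's end of the plate. Moving on to the rack.

```bash
python3 -m crank '[{"gripper":60,"x":1.0,"y":1.0,"z":0,"turn":0},{"gripper":60,"x":1.0,"y":1.0,"z":0,"turn":0},{"gripper":60,"x":1.0,"y":1.0,"z":0,"turn":0},{"gripper":60,"x":1.0,"y":1.0,"z":0,"turn":0},{"gripper":60,"x":1.0,"y":1.0,"z":0,"turn":0}]' 40
python3 -m crank '[{"gripper":60,"x":0.3,"y":0.44,"z":0.5,"turn":0},{"gripper":60,"x":0.3,"y":0.44,"z":0.5,"turn":0},{"gripper":60,"x":0.3,"y":0.44,"z":0.5,"turn":0},{"gripper":60,"x":0.3,"y":0.44,"z":0.5,"turn":0},{"gripper":60,"x":0.3,"y":0.44,"z":0.5,"turn":0}]'
python3 - <<'E'
from h import *
s=read_state(); c,p,d=grab('wrist','w2.png'); np.savez('w2.npz',p=p,d=d,c=c,s=s)
c2,p2,d2=grab('scene'); np.savez('scene1.npz',p=p2,d=d2,c=c2)
cv2.imwrite('pics/s2.png',p2[:,:,::-1])
print(s['eef_pos'],s['orientation'])
z=np.load('scene0.npz',allow_pickle=True);cs=z['c'].item()
print('ports scene', ray_z(cs,[[341.2,182.6],[329.8,213.4]],178).round(1))
uv,X=cloud(c,d); m=(X[:,2]>66)&(X[:,2]<78)&(uv[:,1]<430)
img=np.zeros(d.shape,np.uint8); img[uv[m,1],uv[m,0]]=1
n,l,st,ce=cv2.connectedComponentsWithStats(img)
for i in range(1,n):
    if st[i,4]>150:
        a=l[uv[:,1],uv[:,0]]==i; P=X[a]; print(ce[i].round(),st[i,4],((P.min(0)+P.max(0))/2).round(1),(P.max(0)-P.min(0)).round(1),cv2.minEnclosingCircle(P[:,:2].astype(np.float32)), p[uv[a,1],uv[a,0]].mean(0).round())
E
```

```text
clock: 1.12
eef_pos: [524.0, -173.0, 202.0]
orientation: [0.0, 0.828, -0.56, 0.0]
ft_force: [0.4, 1.2, 0.3]
grip_width: 60.0
gripper_force: 0.0
clock: 1.53
eef_pos: [496.4, -214.3, 152.1]
orientation: [-0.0, 0.83, -0.558, 0.001]
ft_force: [-0.3, 0.5, 0.7]
grip_width: 60.2
gripper_force: 0.0
[ 496.35457651 -214.32291973  152.14558311] [-5.56157716e-05  8.29634989e-01 -5.58305861e-01  5.89386611e-04]
ports scene [[568.9 176.3 178. ]
 [585.7  80.7 178. ]]
[325.  77.] 2286 [ 528.8 -296.3   70.3] [26.  26.4  8.6] ((528.6407470703125, -296.3697814941406), 13.4364595413208) [226. 222. 226.]
[326. 195.] 1897 [ 505.6 -241.    69.9] [26.5 25.9  7.9] ((505.6070251464844, -240.81089782714844), 13.320653915405273) [103.  99. 103.]
```

View pics/w2.png

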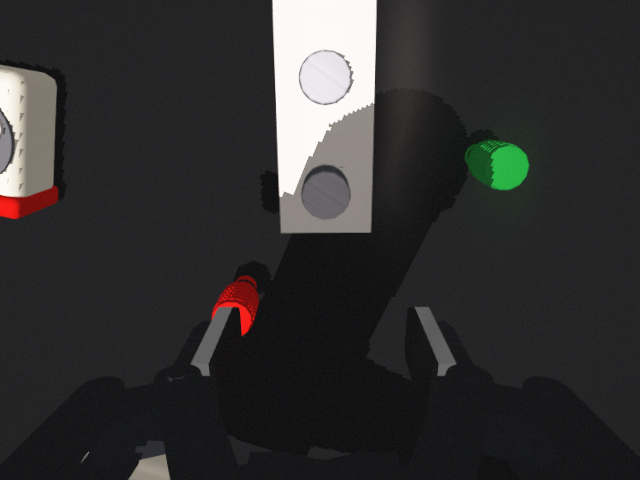

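Wrist view: stopper A at (326,192), B at (325,77), red look-alike at (238,305), green at (500,165). I'll check how much clearance the left finger has to the red one.

Run:
```python
from h import *
z=np.load('scene1.npz',allow_pickle=True)
w=np.load('w2.npz',allow_pickle=True)
t=np.deg2rad(22.1); ex=np.array([np.sin(t),-np.cos(t)]); ey=-np.array([np.cos(t),np.sin(t)])
for f in (z,w):
    uv,X=cloud(f['c'].item(),f['d']); col=f['p'][uv[:,1],uv[:,0]].astype(int)
    m=(col[:,0]>120)&(col[:,1]<60)&(col[:,2]<60)&(X[:,2]>5)&(X[:,2]<120)&(np.hypot(X[:,0]-506,X[:,1]+241)<110)
    P=X[m]; D=P[:,:2]-[505.6,-241]; T=np.c_[D@ex,D@ey,P[:,2]]
    print(len(P),T.min(0).round(),T.max(0).round(), np.median(P,0).round())
```

```text
99 [-91. -74.  35.] [-64. -49.  62.] [ 535. -147.   56.]
811 [-92. -71.  30.] [-68. -45.  60.] [ 527. -152.   56.]
```

```bash
python3 -m crank '[{"gripper":52,"x":0.282,"y":0.015,"z":0.3,"turn":0},{"gripper":52,"x":0.282,"y":0.015,"z":0.3,"turn":0},{"gripper":52,"x":0.282,"y":0.015,"z":0.3,"turn":0},{"gripper":52,"x":0.282,"y":0.015,"z":0.3,"turn":0}]' 40
python3 -m crank '[{"gripper":52,"x":0,"y":0,"z":0.3,"turn":0},{"gripper":52,"x":0,"y":0,"z":0.6,"turn":0},{"gripper":52,"x":0,"y":0,"z":0.78,"turn":0},{"gripper":52,"x":0,"y":0,"z":0.78,"turn":0},{"gripper":52,"x":0,"y":0,"z":0.78,"turn":0}]'
python3 -c "
from h import *
s=read_state();print(s['eef_pos'],s['ft_force'])
c,p,d=grab('wrist','w3.png')"
```

```text
clock: 1.97
eef_pos: [505.6, -241.1, 122.4]
orientation: [0.0, 0.83, -0.558, 0.001]
ft_force: [-0.5, -0.3, 1.4]
grip_width: 51.9
gripper_force: 0.0
clock: 2.38
eef_pos: [505.3, -241.1, 44.6]
orientation: [0.0, 0.83, -0.558, 0.0]
ft_force: [0.9, 0.3, 0.8]
grip_width: 52.2
gripper_force: 0.0
[ 505.32733059 -241.06388143   44.57308715] [0.86644949 0.27643571 0.79562907]
```

View pics/w3.png

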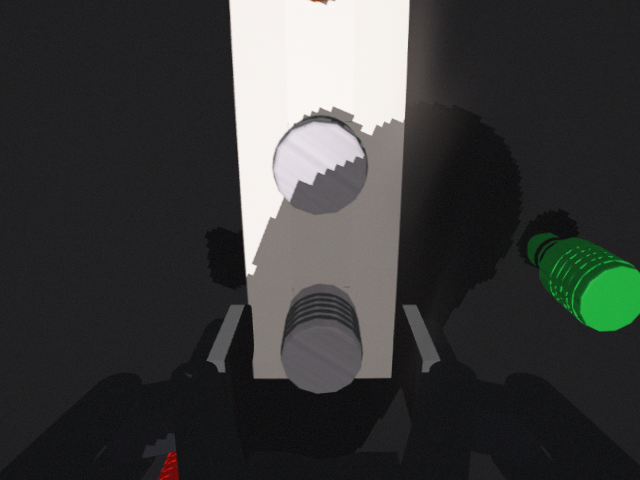

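The stopper sits centred between the pads at (322,350). Closing the gripper and lifting.

```bash
python3 -m crank '[{"gripper":15,"x":0,"y":0,"z":0,"turn":0},{"gripper":15,"x":0,"y":0,"z":0,"turn":0},{"gripper":15,"x":0,"y":0,"z":0,"turn":0},{"gripper":15,"x":0,"y":0,"z":0,"turn":0},{"gripper":15,"x":0,"y":0,"z":0,"turn":0},{"gripper":15,"x":0,"y":0,"z":0,"turn":0}]' 50
python3 -m crank '[{"gripper":15,"x":0,"y":0,"z":-0.2,"turn":0},{"gripper":15,"x":0,"y":0,"z":-0.5,"turn":0},{"gripper":15,"x":0,"y":0,"z":-0.8,"turn":0},{"gripper":15,"x":0,"y":0,"z":-1,"turn":0},{"gripper":15,"x":0,"y":0,"z":-1,"turn":0}]'
python3 -m crank '[{"gripper":15,"x":0,"y":0,"z":-0.3,"turn":0},{"gripper":15,"x":0,"y":0,"z":-0.6,"turn":0},{"gripper":15,"x":0,"y":0,"z":-0.9,"turn":0},{"gripper":15,"x":0,"y":0,"z":-0.9,"turn":0}]'
```

```text
clock: 2.93
eef_pos: [506.2, -241.6, 45.7]
orientation: [-0.001, 0.83, -0.558, 0.002]
ft_force: [-1.0, 1.7, 7.0]
grip_width: 24.6
gripper_force: 48.9
clock: 3.35
eef_pos: [506.9, -242.3, 149.4]
orientation: [-0.001, 0.83, -0.558, 0.004]
ft_force: [0.8, 0.1, -0.4]
grip_width: 24.3
gripper_force: 50.8
clock: 3.68
eef_pos: [506.3, -242.5, 240.3]
orientation: [-0.001, 0.83, -0.558, 0.005]
ft_force: [0.3, -0.4, 0.1]
grip_width: 24.5
gripper_force: 50.9
```

```bash
python3 -m crank '[{"gripper":15,"x":-0.98,"y":-0.8,"z":-0.1,"turn":0},{"gripper":15,"x":-0.98,"y":-0.8,"z":-0.1,"turn":0},{"gripper":15,"x":-0.98,"y":-0.8,"z":-0.1,"turn":0},{"gripper":15,"x":-0.98,"y":-0.8,"z":-0.1,"turn":0}]'
python3 -m crank '[{"gripper":15,"x":-0.98,"y":-0.8,"z":-0.1,"turn":0},{"gripper":15,"x":-0.98,"y":-0.8,"z":-0.1,"turn":0},{"gripper":15,"x":-0.98,"y":-0.8,"z":-0.1,"turn":0},{"gripper":15,"x":-0.98,"y":-0.8,"z":-0.1,"turn":0},{"gripper":15,"x":-0.98,"y":-0.8,"z":-0.1,"turn":0}]'
python3 -m crank '[{"gripper":15,"x":-0.93,"y":-0.38,"z":0,"turn":0},{"gripper":15,"x":-0.93,"y":-0.38,"z":0,"turn":0},{"gripper":15,"x":-0.93,"y":-0.38,"z":0,"turn":0},{"gripper":15,"x":-0.93,"y":-0.38,"z":0,"turn":0}]'
python3 -m crank '[{"gripper":15,"x":-0.93,"y":-0.3,"z":0,"turn":0},{"gripper":15,"x":-0.93,"y":-0.3,"z":0,"turn":0},{"gripper":15,"x":-0.93,"y":-0.3,"z":0,"turn":0},{"gripper":15,"x":-0.93,"y":-0.3,"z":0,"turn":0},{"gripper":15,"x":-0.93,"y":-0.3,"z":0,"turn":0},{"gripper":15,"x":-0.93,"y":-0.3,"z":0,"turn":0}]'
python3 - <<'E'
from h import *
s=read_state();print(s['eef_pos'],s['orientation'],s['grip_width'])
c,p,d=grab('wrist','w4.png'); np.savez('w4.npz',p=p,d=d,c=c,s=s)
E
```

```text
clock: 4.02
eef_pos: [543.3, -115.1, 242.5]
orientation: [-0.001, 0.831, -0.556, -0.001]
ft_force: [-0.4, -0.9, -2.1]
grip_width: 24.6
gripper_force: 50.9
clock: 4.43
eef_pos: [579.3, 2.7, 252.0]
orientation: [0.001, 0.831, -0.557, -0.001]
ft_force: [0.4, -0.5, -1.4]
grip_width: 24.5
gripper_force: 50.9
clock: 4.77
eef_pos: [578.9, 103.2, 252.1]
orientation: [0.0, 0.83, -0.557, -0.001]
ft_force: [0.0, -0.3, -1.6]
grip_width: 24.5
gripper_force: 50.9
clock: 5.27
eef_pos: [572.3, 196.9, 253.3]
orientation: [0.0, 0.829, -0.559, 0.0]
ft_force: [0.8, 0.7, -1.3]
grip_width: 24.5
gripper_force: 50.9
[572.265573   196.91493881 253.27711162] [ 2.50399078e-04  8.29374959e-01 -5.58692316e-01  1.05644304e-04] 24.49539813323766
```

View pics/w4.png

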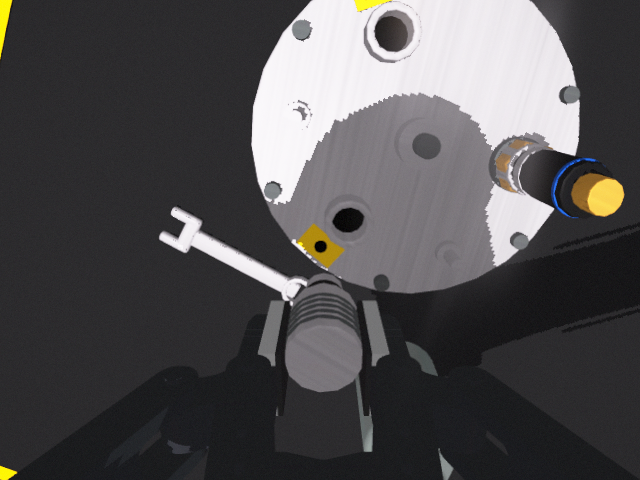

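The view shows port 1's bore at (348,219), its one-dot tag at (321,246), port 2 at (392,32), the seal at (426,146) and the probe connector at (604,196). The stopper hangs straight in the gripper.

```bash
cat > f.py <<'E'
from h import *
import sys
from scipy.optimize import least_squares
z=np.load(sys.argv[1],allow_pickle=True); c=z['c'].item(); s=z['s'].item()
uv,X=cloud(c,z['d'])
def fit(g,z0,z1,rad):
    m=(np.hypot(X[:,0]-g[0],X[:,1]-g[1])<rad)&(X[:,2]>z0)&(X[:,2]<z1); P=X[m]
    mid=((P.min(0)+P.max(0))/2); 
    print(g,len(P),'mid',mid.round(1),(P.max(0)-P.min(0)).round(1),'mec',np.round(cv2.minEnclosingCircle(P[:,:2].astype(np.float32))[0],1),'medz',np.median(P[:,2]).round(1))
fit((566,176),172.5,184,20); fit((583,80),172.5,184,20); fit((546,122),182,192,20); fit((491,112),238,252,14)
m=(abs(X[:,2]-162)<4)&(np.hypot(X[:,0]-546,X[:,1]-122)<105); P=X[m]
h=cv2.convexHull(P[:,:2].astype(np.float32))[:,0]; q=least_squares(lambda q:np.hypot(h[:,0]-q[0],h[:,1]-q[1])-q[2],[546,122,90],loss='soft_l1').x; print('plate',q.round(1),np.median(P[:,2]))
print('tcp',s['eef_pos'].round(1))
E
python3 f.py w4.npz
```

```text
(566, 176) 1157 mid [564.8 178.7 176.2] [26.6 26.6  7.4] mec [564.8 178.7] medz 177.4
(583, 80) 1499 mid [582.2  83.5 176.4] [26.6 26.7  7.7] mec [582.3  83.4] medz 177.3
(546, 122) 511 mid [546.2 126.1 184.8] [12.3 11.6  5.6] mec [546.3 126.1] medz 185.4
(491, 112) 1386 mid [491.1 115.9 241.8] [16.3 14.8  7.7] mec [491.2 116.1] medz 243.3
plate [546.2 126.   89.7] 161.68611955872314
tcp [572.3 196.9 253.3]
```

Run:
```python
from h import *
z=np.load('w4.npz',allow_pickle=True); c=z['c'].item(); s=z['s'].item(); t=s['eef_pos']
uv,X=cloud(c,z['d'])
m=(uv[:,0]>280)&(uv[:,0]<368)&(uv[:,1]>265)&(uv[:,1]<395)
P=X[m]-t
m2=(np.hypot(P[:,0],P[:,1])<30); P=P[m2]
print(np.percentile(P[:,2],[1,10,50,90,99]).round(1))
a=np.deg2rad(22.1); ex=np.array([np.sin(a),-np.cos(a)]); ey=-np.array([np.cos(a),np.sin(a)])
T=np.c_[P[:,:2]@ex,P[:,:2]@ey,P[:,2]]
zt=np.percentile(T[:,2],90)
for lo,hi in((zt-3,zt+4),(15,20),(8,14),(0,6),(-8,-3)):
    Q=T[(T[:,2]>lo)&(T[:,2]<hi)]
    if len(Q)>10: print((round(lo),round(hi)),len(Q),'x',Q[:,0].min().round(1),Q[:,0].max().round(1),'y',np.percentile(Q[:,1],[1,99]).round(1))
```

```text
[-92.   -2.8  25.   26.6  37. ]
(24, 31) 4668 x -13.4 13.0 y [-12.3  12.4]
(15, 20) 607 x -12.5 13.4 y [-13.6  14.2]
(8, 14) 797 x 3.8 13.5 y [-14.2  14.8]
(0, 6) 517 x 4.0 13.0 y [-14.7  15.2]
(-8, -3) 126 x 2.0 12.4 y [-11.7  12. ]
```

Stopper is centred on the TCP, its origin about 6.5 mm below it. Moving over port 1.

```bash
python3 -m crank '[{"gripper":15,"x":0.14,"y":0.138,"z":0,"turn":0},{"gripper":15,"x":0.14,"y":0.138,"z":0.2,"turn":0},{"gripper":15,"x":0.14,"y":0.138,"z":0.38,"turn":0},{"gripper":15,"x":0.14,"y":0.138,"z":0.38,"turn":0},{"gripper":15,"x":0.14,"y":0.138,"z":0.38,"turn":0},{"gripper":15,"x":0.14,"y":0.138,"z":0.38,"turn":0},{"gripper":15,"x":0.14,"y":0.138,"z":0.38,"turn":0}]'
python3 - <<'E'
from h import *
s=read_state();t=s['eef_pos'];print(t,s['orientation'])
c,p,d=grab('wrist','w5.png'); np.savez('w5.npz',p=p,d=d,c=c,s=s)
uv,X=cloud(c,d)
for n,g,z0,z1 in(('p1',(565,179),172.5,184),('p2',(582,83),172.5,184),('seal',(546,126),182,192)):
    m=(np.hypot(X[:,0]-g[0],X[:,1]-g[1])<20)&(X[:,2]>z0)&(X[:,2]<z1);P=X[m]
    if len(P): print(n,len(P),((P.min(0)+P.max(0))/2).round(1),(P.max(0)-P.min(0)).round(1))
m=(np.hypot(*(X[:,:2]-t[:2]).T)<20)&(X[:,2]>t[2]+23)&(X[:,2]<t[2]+30); P=X[m];print('stop',((P.min(0)+P.max(0))/2).round(1),(P.max(0)-P.min(0)).round(1),P[:,2].max()-t[2])
E
```

```text
clock: 5.9
eef_pos: [565.2, 180.0, 217.0]
orientation: [-0.001, 0.83, -0.558, 0.001]
ft_force: [-1.0, 0.5, -0.6]
grip_width: 24.5
gripper_force: 50.8
[565.18411388 179.99446751 216.97391577] [-8.73446428e-04  8.29578621e-01 -5.58388856e-01  6.59458284e-04]
p1 1114 [564.8 177.7 176.1] [26.3 24.6  7. ]
p2 2082 [582.5  83.6 176.2] [26.4 26.6  7.4]
seal 723 [546.2 126.1 185. ] [12.6 11.9  5.9]
stop [567.1 179.9 243.5] [35.8 31.4  7. ] 29.997070354553927
```

View pics/w5.png

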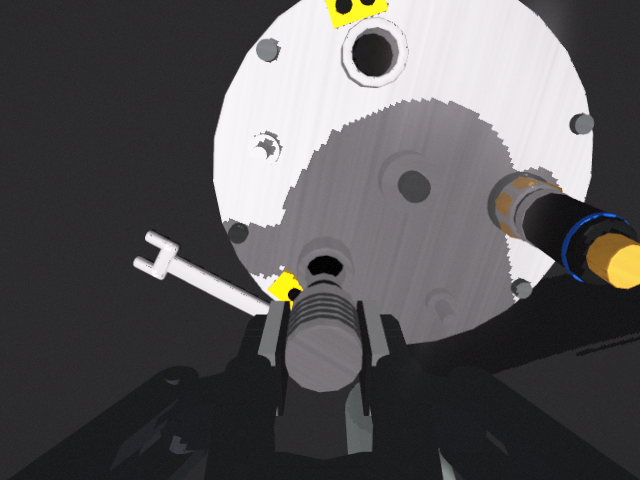

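View: the foot of the stopper is just in front of port 1's bore at (325,266), centred in column. Shifting 1 mm and lowering with force checks.

```bash
python3 -m crank '[{"gripper":15,"x":0.01,"y":0.008,"z":0,"turn":0},{"gripper":15,"x":0.01,"y":0.008,"z":0.03,"turn":0},{"gripper":15,"x":0.01,"y":0.008,"z":0.06,"turn":0},{"gripper":15,"x":0.01,"y":0.008,"z":0.09,"turn":0},{"gripper":15,"x":0.01,"y":0.008,"z":0.12,"turn":0},{"gripper":15,"x":0.01,"y":0.008,"z":0.12,"turn":0}]'; python3 -m crank '[{"gripper":15,"x":0,"y":0,"z":0.03,"turn":0},{"gripper":15,"x":0,"y":0,"z":0.05,"turn":0},{"gripper":15,"x":0,"y":0,"z":0.05,"turn":0}]'
```

```text
clock: 6.45
eef_pos: [564.1, 178.9, 202.3]
orientation: [0.0, 0.83, -0.558, -0.0]
ft_force: [0.0, -0.5, -3.0]
grip_width: 24.3
gripper_force: 50.8
clock: 6.7
eef_pos: [564.2, 178.9, 197.9]
orientation: [0.0, 0.83, -0.558, 0.0]
ft_force: [1.3, -1.0, -1.7]
grip_width: 24.7
gripper_force: 50.8
```

```bash
python3 -m crank '[{"gripper":15,"x":0.003,"y":0,"z":0.04,"turn":0},{"gripper":15,"x":0.003,"y":0,"z":0.08,"turn":0},{"gripper":15,"x":0.003,"y":0,"z":0.11,"turn":0},{"gripper":15,"x":0.003,"y":0,"z":0.11,"turn":0}]'; python3 -m crank '[{"gripper":15,"x":0,"y":0,"z":0.01,"turn":0},{"gripper":15,"x":0,"y":0,"z":0.02,"turn":0},{"gripper":15,"x":0,"y":0,"z":0.02,"turn":0}]'
```

```text
clock: 7.03
eef_pos: [564.1, 178.6, 186.2]
orientation: [0.0, 0.83, -0.558, -0.0]
ft_force: [2.2, -0.7, -2.6]
grip_width: 24.2
gripper_force: 50.8
clock: 7.28
eef_pos: [564.2, 178.7, 185.1]
orientation: [0.0, 0.83, -0.558, -0.0]
ft_force: [-0.3, -0.7, -2.5]
grip_width: 24.4
gripper_force: 50.8
```

```bash
python3 -m crank '[{"gripper":15,"x":0,"y":0,"z":0.01,"turn":0},{"gripper":15,"x":0,"y":0,"z":0.01,"turn":0}]'; python3 -m crank '[{"gripper":15,"x":0,"y":0,"z":0.01,"turn":0},{"gripper":15,"x":0,"y":0,"z":0.01,"turn":0}]';python3 -m crank '[{"gripper":15,"x":0,"y":0,"z":0.01,"turn":0},{"gripper":15,"x":0,"y":0,"z":0.01,"turn":0}]'
```

```text
clock: 7.45
eef_pos: [564.3, 178.7, 184.2]
orientation: [0.0, 0.83, -0.558, -0.0]
ft_force: [0.5, -0.3, -1.6]
grip_width: 24.6
gripper_force: 50.8
clock: 7.62
eef_pos: [564.4, 178.8, 183.8]
orientation: [-0.0, 0.83, -0.558, 0.0]
ft_force: [-0.2, 0.1, 0.8]
grip_width: 24.1
gripper_force: 51.2
clock: 7.78
eef_pos: [564.4, 178.8, 183.8]
orientation: [-0.001, 0.83, -0.558, 0.0]
ft_force: [-3.6, 0.2, 4.9]
grip_width: 24.3
gripper_force: 51.6
```

Contact at 183.8 with force rising: it is seated. A small extra push, then release and rise.

```bash
python3 -m crank '[{"gripper":15,"x":0,"y":0,"z":0.01,"turn":0},{"gripper":15,"x":0,"y":0,"z":0.01,"turn":0}]'; python3 -m crank '[{"gripper":50,"x":0,"y":0,"z":-0.02,"turn":0},{"gripper":50,"x":0,"y":0,"z":-0.02,"turn":0},{"gripper":50,"x":0,"y":0,"z":-0.02,"turn":0},{"gripper":50,"x":0,"y":0,"z":-0.02,"turn":0}]';python3 -m crank '[{"gripper":50,"x":0,"y":0,"z":-0.2,"turn":0},{"gripper":50,"x":0,"y":0,"z":-0.5,"turn":0},{"gripper":50,"x":0,"y":0,"z":-0.75,"turn":0},{"gripper":50,"x":0,"y":0,"z":-0.75,"turn":0}]'
python3 -c "
from h import *
s=read_state(); c,p,d=grab('wrist','w6.png'); t=s['eef_pos'];print(t)
uv,X=cloud(c,d)
m=(np.hypot(X[:,0]-565,X[:,1]-178.7)<20)&(X[:,2]>203)&(X[:,2]<222);P=X[m];print(len(P),((P.min(0)+P.max(0))/2).round(1),(P.max(0)-P.min(0)).round(1),np.median(P[:,2]))"
```

```text
clock: 7.95
eef_pos: [564.4, 178.8, 183.7]
orientation: [-0.001, 0.83, -0.558, 0.001]
ft_force: [-5.0, 0.1, 8.0]
grip_width: 24.1
gripper_force: 51.9
clock: 8.28
eef_pos: [564.2, 178.7, 182.8]
orientation: [0.0, 0.83, -0.558, -0.0]
ft_force: [-0.0, -0.5, -0.4]
grip_width: 50.1
gripper_force: 0.0
clock: 8.62
eef_pos: [566.0, 178.7, 264.5]
orientation: [-0.003, 0.83, -0.558, 0.003]
ft_force: [0.8, 0.1, 0.9]
grip_width: 49.9
gripper_force: 0.0
[565.98412377 178.67696297 264.53199666]
2147 [564.  179.  207.4] [26.3 25.9  8.6] 209.58356226985907
```

View pics/w6.png

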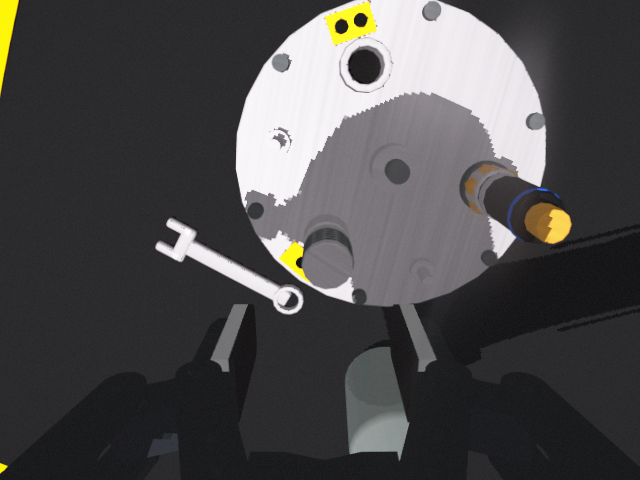

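Stopper 1 is seated: head top at 209.6 against the expected 210, at (327,257) in the view and upright. Back to stopper B at about (528.8,-296.3).

```bash
python3 -m crank '[{"gripper":52,"x":0.855,"y":0.27,"z":0,"turn":0},{"gripper":52,"x":0.855,"y":0.27,"z":0,"turn":0},{"gripper":52,"x":0.855,"y":0.27,"z":0,"turn":0}]'
python3 -m crank '[{"gripper":52,"x":0.855,"y":0.27,"z":0,"turn":0},{"gripper":52,"x":0.855,"y":0.27,"z":0,"turn":0},{"gripper":52,"x":0.855,"y":0.27,"z":0,"turn":0}]'
python3 -m crank '[{"gripper":52,"x":0.85,"y":0.53,"z":0,"turn":0},{"gripper":52,"x":0.85,"y":0.53,"z":0,"turn":0},{"gripper":52,"x":0.85,"y":0.53,"z":0,"turn":0}]'
python3 -m crank '[{"gripper":52,"x":0.85,"y":0.53,"z":0.6,"turn":0},{"gripper":52,"x":0.85,"y":0.53,"z":0.6,"turn":0},{"gripper":52,"x":0.85,"y":0.53,"z":0.6,"turn":0},{"gripper":52,"x":0.85,"y":0.53,"z":0.6,"turn":0}]'
python3 -m crank '[{"gripper":52,"x":0.85,"y":0.53,"z":0.4,"turn":0},{"gripper":52,"x":0.85,"y":0.53,"z":0.4,"turn":0},{"gripper":52,"x":0.85,"y":0.53,"z":0.4,"turn":0},{"gripper":52,"x":0.85,"y":0.53,"z":0.4,"turn":0},{"gripper":52,"x":0.85,"y":0.53,"z":0.4,"turn":0},{"gripper":52,"x":0.85,"y":0.53,"z":0.4,"turn":0}]'
python3 -c "
from h import *
s=read_state(); c,p,d=grab('wrist','w7.png'); t=s['eef_pos'];print(t)
uv,X=cloud(c,d)
m=(np.hypot(X[:,0]-529,X[:,1]+296.5)<20)&(X[:,2]>66)&(X[:,2]<78);P=X[m];print(len(P),((P.min(0)+P.max(0))/2).round(1),(P.max(0)-P.min(0)).round(1),np.median(P[:,2]),p[uv[m,1],uv[m,0]].mean(0))"
```

```text
clock: 8.92
eef_pos: [571.4, 85.2, 257.7]
orientation: [0.001, 0.829, -0.559, 0.0]
ft_force: [1.1, 0.3, -0.1]
grip_width: 52.0
gripper_force: 0.0
clock: 9.17
eef_pos: [578.4, -4.7, 257.5]
orientation: [0.001, 0.829, -0.56, -0.0]
ft_force: [-0.1, 1.9, 0.9]
grip_width: 51.9
gripper_force: 0.0
clock: 9.42
eef_pos: [560.5, -102.3, 257.4]
orientation: [0.001, 0.829, -0.559, -0.0]
ft_force: [0.4, 1.2, 1.3]
grip_width: 51.8
gripper_force: 0.0
clock: 9.75
eef_pos: [541.5, -200.8, 192.4]
orientation: [0.002, 0.828, -0.56, -0.004]
ft_force: [-0.6, 0.8, -0.8]
grip_width: 51.8
gripper_force: 0.0
clock: 10.25
eef_pos: [527.6, -295.9, 158.0]
orientation: [0.0, 0.83, -0.558, -0.0]
ft_force: [-1.0, 1.2, 0.3]
grip_width: 51.8
gripper_force: 0.0
[ 527.55485121 -295.91713173  158.00325164]
1656 [ 528.5 -296.7   69.9] [26.4 25.6  7.8] 71.61769366980927 [203.04468599 197.30615942 203.44444444]
```

```bash
python3 -m crank '[{"gripper":52,"x":0.011,"y":-0.005,"z":0.3,"turn":0},{"gripper":52,"x":0.011,"y":-0.005,"z":0.5,"turn":0},{"gripper":52,"x":0.011,"y":-0.005,"z":0.5,"turn":0}]' 50
python3 -m crank '[{"gripper":52,"x":0,"y":0,"z":0.3,"turn":0},{"gripper":52,"x":0,"y":0,"z":0.5,"turn":0},{"gripper":52,"x":0,"y":0,"z":0.625,"turn":0},{"gripper":52,"x":0,"y":0,"z":0.625,"turn":0},{"gripper":52,"x":0,"y":0,"z":0.625,"turn":0}]'
python3 -m crank '[{"gripper":15,"x":0,"y":0,"z":0,"turn":0},{"gripper":15,"x":0,"y":0,"z":0,"turn":0},{"gripper":15,"x":0,"y":0,"z":0,"turn":0},{"gripper":15,"x":0,"y":0,"z":0,"turn":0},{"gripper":15,"x":0,"y":0,"z":0,"turn":0},{"gripper":15,"x":0,"y":0,"z":0,"turn":0}]' 50
python3 -m crank '[{"gripper":15,"x":0,"y":0,"z":-0.2,"turn":0},{"gripper":15,"x":0,"y":0,"z":-0.5,"turn":0},{"gripper":15,"x":0,"y":0,"z":-0.8,"turn":0},{"gripper":15,"x":0,"y":0,"z":-1,"turn":0},{"gripper":15,"x":0,"y":0,"z":-1,"turn":0}]'
python3 -m crank '[{"gripper":15,"x":0,"y":0,"z":-0.3,"turn":0},{"gripper":15,"x":0,"y":0,"z":-0.6,"turn":0},{"gripper":15,"x":0,"y":0,"z":-1,"turn":0},{"gripper":15,"x":0,"y":0,"z":-1,"turn":0},{"gripper":15,"x":0,"y":0,"z":-1,"turn":0},{"gripper":15,"x":0,"y":0,"z":-1,"turn":0}]'
```

```text
clock: 10.55
eef_pos: [526.9, -294.7, 103.7]
orientation: [0.0, 0.83, -0.558, -0.003]
ft_force: [-0.0, 0.1, -0.8]
grip_width: 52.0
gripper_force: 0.0
clock: 10.97
eef_pos: [528.9, -296.9, 46.9]
orientation: [0.0, 0.83, -0.558, 0.0]
ft_force: [-0.3, -0.3, 1.0]
grip_width: 51.7
gripper_force: 0.0
clock: 11.47
eef_pos: [529.6, -297.5, 48.2]
orientation: [-0.0, 0.83, -0.558, 0.002]
ft_force: [0.2, 0.8, 5.9]
grip_width: 24.2
gripper_force: 49.1
clock: 11.88
eef_pos: [530.4, -298.2, 152.1]
orientation: [-0.001, 0.83, -0.558, 0.004]
ft_force: [0.1, -0.6, 0.3]
grip_width: 24.5
gripper_force: 50.3
clock: 12.38
eef_pos: [528.4, -296.7, 245.1]
orientation: [-0.0, 0.83, -0.558, -0.0]
ft_force: [1.1, 0.5, -0.6]
grip_width: 24.6
gripper_force: 50.3
```

```bash
python3 -m crank '[{"gripper":15,"x":-0.85,"y":-0.53,"z":-0.05,"turn":0},{"gripper":15,"x":-0.85,"y":-0.53,"z":-0.05,"turn":0},{"gripper":15,"x":-0.85,"y":-0.53,"z":-0.05,"turn":0}]'
python3 -m crank '[{"gripper":15,"x":-0.85,"y":-0.53,"z":0,"turn":0},{"gripper":15,"x":-0.85,"y":-0.53,"z":0,"turn":0},{"gripper":15,"x":-0.85,"y":-0.53,"z":0,"turn":0}]'
python3 -m crank '[{"gripper":15,"x":-0.85,"y":-0.53,"z":0,"turn":0},{"gripper":15,"x":-0.85,"y":-0.53,"z":0,"turn":0},{"gripper":15,"x":-0.85,"y":-0.53,"z":0,"turn":0}]'
python3 -m crank '[{"gripper":15,"x":-0.96,"y":-0.34,"z":0,"turn":0},{"gripper":15,"x":-0.96,"y":-0.34,"z":0,"turn":0},{"gripper":15,"x":-0.96,"y":-0.34,"z":0,"turn":0},{"gripper":15,"x":-0.96,"y":-0.34,"z":0,"turn":0},{"gripper":15,"x":-0.96,"y":-0.34,"z":0,"turn":0},{"gripper":15,"x":-0.96,"y":-0.34,"z":0,"turn":0}]'
cat > g.py <<'E'
from h import *
import sys
s=read_state(); c,p,d=grab('wrist',sys.argv[1]); t=s['eef_pos'];print(t)
uv,X=cloud(c,d)
a=np.deg2rad(22.1); ex=np.array([np.sin(a),-np.cos(a)]); ey=-np.array([np.cos(a),np.sin(a)])
for n,g,z0,z1,r in(('p1',(565,179),203,222,20),('p2',(582,83),172.5,184,20),('seal',(546,126),182,192,20),('probe',(491,116),238,252,14)):
    m=(np.hypot(X[:,0]-g[0],X[:,1]-g[1])<r)&(X[:,2]>z0)&(X[:,2]<z1);P=X[m]
    if len(P):
        q=(P.min(0)+P.max(0))/2; D=q[:2]-t[:2]; print(n,len(P),q.round(1),(P.max(0)-P.min(0)).round(1),'tool dx,dy',(D@ex).round(1),(D@ey).round(1))
P=X-t; T=np.c_[P[:,:2]@ex,P[:,:2]@ey,P[:,2]]
T=T[(abs(T[:,1])<12)&(abs(T[:,0])<16)&(T[:,2]>18)&(T[:,2]<32)]
if len(T): zt=np.median(T[:,2]); Q=T[abs(T[:,2]-zt)<3]; print('held top',zt.round(1),Q.min(0).round(1),Q.max(0).round(1))
E
python3 g.py w8.png
```

```text
clock: 12.63
eef_pos: [545.4, -195.0, 248.8]
orientation: [0.0, 0.83, -0.558, -0.002]
ft_force: [0.3, -0.1, -1.0]
grip_width: 24.1
gripper_force: 50.3
clock: 12.88
eef_pos: [562.4, -95.6, 248.5]
orientation: [0.0, 0.83, -0.557, -0.002]
ft_force: [0.0, -1.2, -0.9]
grip_width: 24.4
gripper_force: 50.3
clock: 13.13
eef_pos: [579.2, 3.2, 248.1]
orientation: [0.001, 0.83, -0.557, -0.002]
ft_force: [0.9, -0.3, -0.9]
grip_width: 24.1
gripper_force: 50.3
clock: 13.63
eef_pos: [574.6, 100.5, 249.5]
orientation: [0.001, 0.83, -0.558, -0.001]
ft_force: [-0.1, 0.5, -0.3]
grip_width: 24.3
gripper_force: 50.3
[574.58115997 100.48162463 249.53727316]
p1 1083 [559.7 178.4 207.2] [17.  26.2  8.3] tool dx,dy -77.8 -15.5
p2 1194 [582.1  83.3 176.1] [26.7 26.6  7.1] tool dx,dy 18.8 -0.5
held top 23.3 [-13.7 -12.   20.4] [12.5 12.  26.2]
```

Held stopper is centred, origin about 8.5 mm below the TCP. Port 2 lies at tool (+18.8,-0.5).

```bash
python3 -m crank '[{"gripper":15,"x":0.188,"y":-0.005,"z":0,"turn":0},{"gripper":15,"x":0.188,"y":-0.005,"z":0.2,"turn":0},{"gripper":15,"x":0.188,"y":-0.005,"z":0.32,"turn":0},{"gripper":15,"x":0.188,"y":-0.005,"z":0.32,"turn":0},{"gripper":15,"x":0.188,"y":-0.005,"z":0.32,"turn":0},{"gripper":15,"x":0.188,"y":-0.005,"z":0.32,"turn":0},{"gripper":15,"x":0.188,"y":-0.005,"z":0.32,"turn":0}]'
```

```text
clock: 14.27
eef_pos: [582.8, 83.7, 219.9]
orientation: [-0.001, 0.83, -0.558, 0.001]
ft_force: [1.3, -0.1, 0.4]
grip_width: 24.1
gripper_force: 50.4
```

```bash
python3 -m crank '[{"gripper":15,"x":0,"y":0.003,"z":0.03,"turn":0},{"gripper":15,"x":0,"y":0.003,"z":0.06,"turn":0},{"gripper":15,"x":0,"y":0.003,"z":0.09,"turn":0},{"gripper":15,"x":0,"y":0.003,"z":0.12,"turn":0},{"gripper":15,"x":0,"y":0.003,"z":0.12,"turn":0}]'; python3 -m crank '[{"gripper":15,"x":0,"y":0,"z":0.03,"turn":0},{"gripper":15,"x":0,"y":0,"z":0.05,"turn":0},{"gripper":15,"x":0,"y":0,"z":0.05,"turn":0}]'
```

```text
clock: 14.68
eef_pos: [582.0, 83.5, 205.8]
orientation: [0.0, 0.83, -0.558, -0.0]
ft_force: [0.5, 0.0, -1.4]
grip_width: 24.6
gripper_force: 50.4
clock: 14.93
eef_pos: [582.2, 83.4, 201.3]
orientation: [0.0, 0.83, -0.558, -0.0]
ft_force: [0.9, -0.2, -1.2]
grip_width: 24.5
gripper_force: 50.4
```

```bash
python3 -m crank '[{"gripper":15,"x":0,"y":0,"z":0.04,"turn":0},{"gripper":15,"x":0,"y":0,"z":0.08,"turn":0},{"gripper":15,"x":0,"y":0,"z":0.12,"turn":0},{"gripper":15,"x":0,"y":0,"z":0.12,"turn":0}]'; python3 -m crank '[{"gripper":15,"x":0,"y":0,"z":0.01,"turn":0},{"gripper":15,"x":0,"y":0,"z":0.02,"turn":0},{"gripper":15,"x":0,"y":0,"z":0.02,"turn":0}]'; python3 -m crank '[{"gripper":15,"x":0,"y":0,"z":0.01,"turn":0},{"gripper":15,"x":0,"y":0,"z":0.01,"turn":0}]'; python3 -m crank '[{"gripper":15,"x":0,"y":0,"z":0.01,"turn":0},{"gripper":15,"x":0,"y":0,"z":0.01,"turn":0}]'
```

```text
clock: 15.27
eef_pos: [582.2, 83.4, 188.7]
orientation: [0.0, 0.83, -0.558, -0.0]
ft_force: [2.2, -0.9, -2.4]
grip_width: 24.4
gripper_force: 50.3
clock: 15.52
eef_pos: [582.2, 83.5, 187.8]
orientation: [0.0, 0.83, -0.558, 0.0]
ft_force: [2.5, -2.1, -1.6]
grip_width: 24.6
gripper_force: 50.4
clock: 15.68
eef_pos: [582.2, 83.5, 186.9]
orientation: [0.0, 0.83, -0.558, 0.0]
ft_force: [1.2, -1.0, -0.4]
grip_width: 24.3
gripper_force: 50.4
clock: 15.85
eef_pos: [582.3, 83.5, 186.2]
orientation: [-0.0, 0.83, -0.558, 0.0]
ft_force: [0.1, -2.2, 1.6]
grip_width: 24.7
gripper_force: 50.8
```

```bash
python3 -m crank '[{"gripper":15,"x":0,"y":0,"z":0.01,"turn":0},{"gripper":15,"x":0,"y":0,"z":0.01,"turn":0}]'; python3 -m crank '[{"gripper":15,"x":0,"y":0,"z":0.01,"turn":0},{"gripper":15,"x":0,"y":0,"z":0.01,"turn":0}]'
```

```text
clock: 16.02
eef_pos: [582.3, 83.4, 186.1]
orientation: [-0.0, 0.83, -0.558, 0.001]
ft_force: [-1.9, -2.0, 5.2]
grip_width: 24.4
gripper_force: 51.0
clock: 16.18
eef_pos: [582.3, 83.4, 186.1]
orientation: [-0.001, 0.83, -0.558, 0.001]
ft_force: [-3.0, -1.2, 9.1]
grip_width: 24.3
gripper_force: 51.4
```

Seated at 186.1. Releasing, rising and moving to view the probe.

```bash
python3 -m crank '[{"gripper":50,"x":0,"y":0,"z":-0.02,"turn":0},{"gripper":50,"x":0,"y":0,"z":-0.02,"turn":0},{"gripper":50,"x":0,"y":0,"z":-0.02,"turn":0},{"gripper":50,"x":0,"y":0,"z":-0.02,"turn":0}]';python3 -m crank '[{"gripper":50,"x":0,"y":0,"z":-0.3,"turn":0},{"gripper":50,"x":0,"y":0,"z":-0.6,"turn":0},{"gripper":50,"x":0,"y":0,"z":-0.95,"turn":0},{"gripper":50,"x":0,"y":0,"z":-0.95,"turn":0},{"gripper":50,"x":0,"y":0,"z":-0.95,"turn":0}]'
python3 -m crank '[{"gripper":50,"x":-0.95,"y":0.72,"z":0,"turn":0},{"gripper":50,"x":-0.95,"y":0.72,"z":0,"turn":0},{"gripper":50,"x":-0.95,"y":0.72,"z":0,"turn":0},{"gripper":50,"x":-0.95,"y":0.72,"z":0,"turn":0},{"gripper":50,"x":-0.95,"y":0.72,"z":0,"turn":0},{"gripper":50,"x":-0.95,"y":0.72,"z":0,"turn":0},{"gripper":50,"x":-0.95,"y":0.72,"z":0,"turn":0}]'
sed -i "s/('p2',(582,83),172.5,184,20)/('p2',(582,83),203,222,20)/" g.py; python3 g.py w9.png
```

```text
clock: 16.52
eef_pos: [582.0, 83.8, 185.1]
orientation: [0.0, 0.83, -0.558, -0.0]
ft_force: [-0.3, -0.5, -0.1]
grip_width: 49.7
gripper_force: 0.0
clock: 16.93
eef_pos: [582.9, 83.9, 283.1]
orientation: [-0.002, 0.83, -0.558, 0.001]
ft_force: [-0.7, -0.4, -1.0]
grip_width: 49.9
gripper_force: 0.0
clock: 17.52
eef_pos: [480.0, 144.0, 279.8]
orientation: [0.001, 0.83, -0.559, -0.0]
ft_force: [0.0, -0.5, -0.1]
grip_width: 49.8
gripper_force: 0.0
[480.03483941 144.04564954 279.7909646 ]
p1 1852 [563.9 178.7 207.3] [26.  26.1  8.6] tool dx,dy -0.6 -90.8
p2 2578 [581.4  84.4 207.5] [26.  26.3  8.8] tool dx,dy 93.4 -71.4
seal 404 [546.3 126.  185. ] [12.2 12.2  5.8] tool dx,dy 41.6 -54.6
probe 954 [490.9 116.  241.8] [14.8 15.   7.6] tool dx,dy 30.1 0.5
```

View pics/w9.png

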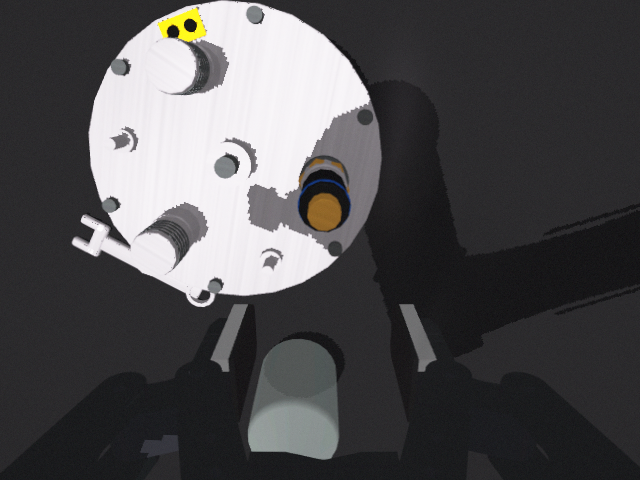

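Both stoppers are seated upright, with tops at equal height: port 2's at (178,68), port 1's at (160,250). The probe is at (324,200) and upright, which agrees with the gland position computed from the ports. Moving over it and descending.

```bash
python3 -m crank '[{"gripper":50,"x":0.301,"y":0.004,"z":0,"turn":0},{"gripper":50,"x":0.301,"y":0.004,"z":0,"turn":0},{"gripper":50,"x":0.301,"y":0.004,"z":0,"turn":0},{"gripper":50,"x":0.301,"y":0.004,"z":0.2,"turn":0},{"gripper":50,"x":0.301,"y":0.004,"z":0.2,"turn":0},{"gripper":50,"x":0.301,"y":0.004,"z":0.2,"turn":0}]' 45; python3 -m crank '[{"gripper":50,"x":0,"y":0,"z":0.2,"turn":0},{"gripper":50,"x":0,"y":0,"z":0.4,"turn":0},{"gripper":50,"x":0,"y":0,"z":0.6,"turn":0},{"gripper":50,"x":0,"y":0,"z":0.66,"turn":0},{"gripper":50,"x":0,"y":0,"z":0.66,"turn":0},{"gripper":50,"x":0,"y":0,"z":0.66,"turn":0},{"gripper":50,"x":0,"y":0,"z":0.66,"turn":0}]'; python3 -c "
from h import *
c,p,d=grab('wrist','w10.png');uv,X=cloud(c,d)
for z0,z1 in((238,250),(226,235)):
  P=X[(np.hypot(X[:,0]-491,X[:,1]-116)<16)&(X[:,2]>z0)&(X[:,2]<z1)];print(len(P),((P.min(0)+P.max(0))/2).round(1),(P.max(0)-P.min(0)).round(1))"
```

```text
clock: 18.07
eef_pos: [490.4, 116.2, 259.6]
orientation: [0.001, 0.83, -0.558, -0.001]
ft_force: [-1.2, 0.5, 0.1]
grip_width: 50.3
gripper_force: 0.0
clock: 18.65
eef_pos: [491.3, 116.6, 196.7]
orientation: [-0.001, 0.83, -0.558, 0.001]
ft_force: [0.1, -0.0, 0.5]
grip_width: 49.9
gripper_force: 0.0
2384 [491.1 115.5 241.7] [15.1 15.8  7.4]
2963 [491.3 114.8 230.5] [24.4 24.   9. ]
```

```bash
python3 -m crank '[{"gripper":50,"x":0.005,"y":0.003,"z":0,"turn":0},{"gripper":50,"x":0.005,"y":0.003,"z":0,"turn":0},{"gripper":34,"x":0.005,"y":0.003,"z":0,"turn":0},{"gripper":34,"x":0.005,"y":0.003,"z":0,"turn":0},{"gripper":34,"x":0.005,"y":0.003,"z":0,"turn":0}]' 30;  python3 -m crank '[{"gripper":15,"x":0,"y":0,"z":0,"turn":0},{"gripper":15,"x":0,"y":0,"z":0,"turn":0},{"gripper":15,"x":0,"y":0,"z":0,"turn":0},{"gripper":15,"x":0,"y":0,"z":0,"turn":0},{"gripper":15,"x":0,"y":0,"z":0,"turn":0}]' 30; python3 -m crank '[{"gripper":15,"x":0,"y":0,"z":0,"turn":0},{"gripper":15,"x":0,"y":0,"z":0,"turn":0},{"gripper":15,"x":0,"y":0,"z":0,"turn":0}]' 40; python3 -c "
from h import *
s=read_state();print(s['eef_pos'],s['ft_force'],s['ft_torque'],s['orientation'])"
```

```text
clock: 19.12
eef_pos: [490.6, 115.8, 194.9]
orientation: [0.0, 0.83, -0.558, -0.0]
ft_force: [-0.1, 0.5, -0.1]
grip_width: 34.0
gripper_force: 0.0
clock: 19.53
eef_pos: [490.7, 115.9, 194.9]
orientation: [-0.0, 0.83, -0.558, 0.0]
ft_force: [1.2, 0.1, 0.8]
grip_width: 23.2
gripper_force: 29.5
clock: 19.78
eef_pos: [490.7, 115.8, 195.0]
orientation: [-0.0, 0.83, -0.558, 0.0]
ft_force: [1.6, 1.6, 1.4]
grip_width: 23.1
gripper_force: 39.1
[490.71879663 115.84471789 194.95404102] [1.63959295 1.64912885 1.41860319] [ 0.13054664 -0.42128998 -0.00641263] [-1.75144695e-04  8.29707809e-01 -5.58197910e-01  1.18323782e-04]
```

```bash
python3 -m crank '[{"gripper":15,"x":0,"y":0,"z":-0.01,"turn":0},{"gripper":15,"x":0,"y":0,"z":-0.03,"turn":0},{"gripper":15,"x":0,"y":0,"z":-0.05,"turn":0},{"gripper":15,"x":0,"y":0,"z":-0.07,"turn":0},{"gripper":15,"x":0,"y":0,"z":-0.09,"turn":0},{"gripper":15,"x":0,"y":0,"z":-0.1,"turn":0},{"gripper":15,"x":0,"y":0,"z":-0.1,"turn":0}]'; python3 -c "
from h import *
s=read_state();print(s['eef_pos'],s['ft_force'],s['ft_torque'],s['orientation'])
c,p,d=grab('wrist','w11.png');uv,X=cloud(c,d)
P=X[(np.hypot(X[:,0]-491,X[:,1]-116)<16)&(X[:,2]>248)&(X[:,2]<260)];print(len(P),((P.min(0)+P.max(0))/2).round(1),np.median(P[:,2]))"
```

```text
clock: 20.37
eef_pos: [490.5, 115.7, 205.1]
orientation: [0.0, 0.83, -0.558, -0.0]
ft_force: [-0.3, -0.5, -2.4]
grip_width: 23.3
gripper_force: 39.6
[490.46284139 115.74570914 205.12637474] [-0.30715698 -0.54922784 -2.4378385 ] [-0.02673616  0.00939992 -0.04146502] [ 7.76739129e-05  8.29719192e-01 -5.58181022e-01 -5.69577025e-05]
2789 [490.7 117.6 254. ] 253.49485009536775
```

The probe rises with the hand, carrying only its weight, with no side force. Continuing.

```bash
python3 -m crank '[{"gripper":15,"x":0,"y":0,"z":-0.02,"turn":0},{"gripper":15,"x":0,"y":0,"z":-0.04,"turn":0},{"gripper":15,"x":0,"y":0,"z":-0.06,"turn":0},{"gripper":15,"x":0,"y":0,"z":-0.08,"turn":0},{"gripper":15,"x":0,"y":0,"z":-0.1,"turn":0},{"gripper":15,"x":0,"y":0,"z":-0.12,"turn":0},{"gripper":15,"x":0,"y":0,"z":-0.14,"turn":0},{"gripper":15,"x":0,"y":0,"z":-0.16,"turn":0},{"gripper":15,"x":0,"y":0,"z":-0.18,"turn":0},{"gripper":15,"x":0,"y":0,"z":-0.18,"turn":0}]';python3 -m crank '[{"gripper":15,"x":0,"y":0,"z":-0.02,"turn":0},{"gripper":15,"x":0,"y":0,"z":-0.04,"turn":0},{"gripper":15,"x":0,"y":0,"z":-0.06,"turn":0},{"gripper":15,"x":0,"y":0,"z":-0.08,"turn":0},{"gripper":15,"x":0,"y":0,"z":-0.1,"turn":0},{"gripper":15,"x":0,"y":0,"z":-0.12,"turn":0},{"gripper":15,"x":0,"y":0,"z":-0.14,"turn":0},{"gripper":15,"x":0,"y":0,"z":-0.16,"turn":0},{"gripper":15,"x":0,"y":0,"z":-0.17,"turn":0},{"gripper":15,"x":0,"y":0,"z":-0.17,"turn":0}]'
```

```text
clock: 21.25
eef_pos: [490.7, 115.8, 223.3]
orientation: [-0.0, 0.83, -0.558, 0.0]
ft_force: [-0.1, 0.6, -1.7]
grip_width: 22.9
gripper_force: 39.6
clock: 22.08
eef_pos: [490.7, 115.8, 240.1]
orientation: [-0.0, 0.83, -0.558, 0.0]
ft_force: [0.3, -0.3, -2.1]
grip_width: 23.1
gripper_force: 39.6
```

```bash
python3 -m crank '[{"gripper":15,"x":0,"y":0,"z":-0.02,"turn":0},{"gripper":15,"x":0,"y":0,"z":-0.035,"turn":0},{"gripper":15,"x":0,"y":0,"z":-0.035,"turn":0},{"gripper":15,"x":0,"y":0,"z":-0.035,"turn":0},{"gripper":15,"x":0,"y":0,"z":-0.035,"turn":0}]'
python3 - <<'E'
from h import *
s=read_state();t=s['eef_pos'];print(t,s['ft_force'])
c,p,d=grab('wrist');uv,X=cloud(c,d)
for lo,hi in((278,305),(225,284)):
    P=X[(np.hypot(X[:,0]-491,X[:,1]-116)<9)&(X[:,2]>lo)&(X[:,2]<hi)]
    print(len(P),np.percentile(P[:,2],[50,75,90]).round(1)) if len(P) else 0
c,p,d=grab('side'); uv,X=cloud(c,d); np.savez('side1.npz',p=p,d=d,c=c)
col=p[uv[:,1],uv[:,0]].astype(int); m=(col[:,2]>col[:,0]+35)&(col[:,2]>col[:,1]+20)&(np.hypot(X[:,0]-491,X[:,1]-116)<30)
P=X[m]; print('blue',len(P)); 
for a,b in zip(uv[m],P.round(1)): print(a,b)
cv2.imwrite('pics/side1.png',cv2.resize(p[150:230,215:305,::-1],(675,600),interpolation=cv2.INTER_CUBIC))
E
```

```text
clock: 22.5
eef_pos: [490.6, 115.8, 243.2]
orientation: [0.0, 0.83, -0.558, -0.0]
ft_force: [-0.2, 0.4, -1.7]
grip_width: 23.1
gripper_force: 39.6
[490.55068903 115.82808383 243.22455073] [-0.19868392  0.3575064  -1.68037741]
3649 [291.  291.9 292.3]
964 [280.2 281.8 283.2]
blue 20
[260 168] [499.8 103.6 275.1]
[261 168] [505.8 111.2 271.1]
[258 169] [493.4 100.2 275.5]
[260 169] [501.6 107.6 271. ]
[255 170] [487.1 101.9 274.1]
[256 170] [489.6 102.2 273.4]
[257 170] [490.3  98.8 274.5]
[258 170] [493.3 100.3 273.2]
[259 170] [496.5 102.3 271.7]
[260 205] [495.3 108.7 186.1]
[256 206] [487.3 112.8 184.1]
[257 206] [487.4 107.7 186.3]
[258 206] [489.5 107.1 186. ]
[259 206] [492.2 107.7 184.9]
[260 206] [494.8 108.1 184. ]
[256 207] [485.8 110.1 183.2]
[257 207] [487.9 109.3 182.9]
[258 207] [489.5 107.6 183.2]
[259 207] [491.7 107.  182.9]
[260 207] [494.1 107.  182.1]
```

View pics/side1.png

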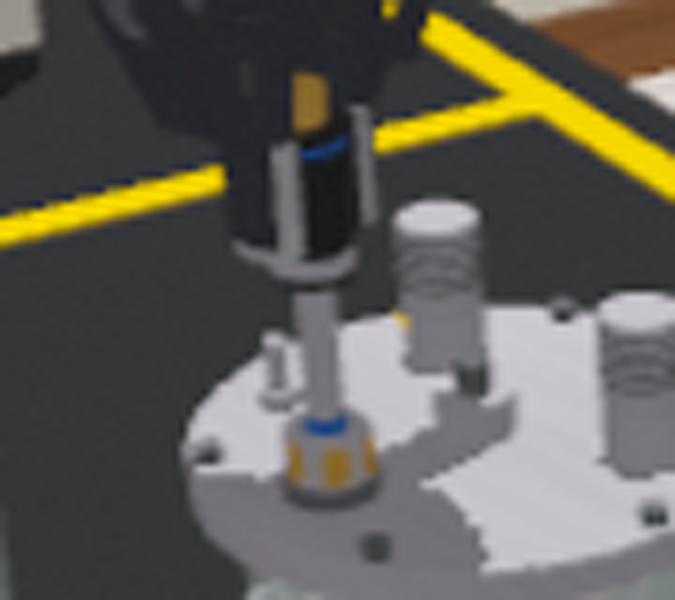

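The blue ring is nearly all out at the gland top, crop (325,425); the shaft is vertical and both stoppers are home. Finishing the last 1.8 mm.

```bash
python3 -m crank '[{"gripper":15,"x":0,"y":0,"z":-0.01,"turn":0},{"gripper":15,"x":0,"y":0,"z":-0.017,"turn":0},{"gripper":15,"x":0,"y":0,"z":-0.017,"turn":0},{"gripper":15,"x":0,"y":0,"z":-0.017,"turn":0},{"gripper":15,"x":0,"y":0,"z":-0.017,"turn":0},{"gripper":15,"x":0,"y":0,"z":-0.017,"turn":0}]'
python3 - <<'E'
from h import *
for i in range(3):
    s=read_state();print(s['eef_pos'].round(2),s['ft_force'].round(1))
    c,p,d=grab('wrist');uv,X=cloud(c,d)
    P=X[(np.hypot(X[:,0]-491,X[:,1]-116)<9)&(X[:,2]>280)&(X[:,2]<305)]; print(np.percentile(P[:,2],[50,75,90]).round(1))
E
```

```text
clock: 23.1
eef_pos: [490.6, 115.8, 244.9]
orientation: [0.0, 0.83, -0.558, -0.0]
ft_force: [0.7, 0.2, -1.8]
grip_width: 22.9
gripper_force: 39.6
[490.56 115.83 244.94] [ 0.7  0.2 -1.8]
[292.7 293.6 294. ]
[490.57 115.81 244.95] [-0.4 -0.2 -2.2]
[292.7 293.6 294. ]
[490.56 115.82 244.94] [-0.6  0.2 -1.1]
[292.7 293.6 294. ]
```

49.95 mm up, steady, with no side force. Handing in.

```bash
python3 -c "
from rig import close_job
print(close_job())"
```

```text
the job is handed in; nothing more can be done
None
```

The job is handed in with both steel stoppers fully home and released (port 1, then port 2), and the gripper holding the probe still about 50 mm up, the ring's lower edge at the gland top; the septum and bystanders were left alone.

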